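Put the lens case away in the push-latched drawer

TASK

Put the twist-cap lens case away in the small white drawer unit: press the drawer's front until its push-push latch lets go and the drawer springs right out, then lower the lens case onto the tray, caps up, without dropping it, and let go. Then press the drawer in until it catches again and stays shut by itself with the case inside. How deep you must press before the latch clicks is not known, so press by feel and never push the drawer harder than 25 N; leave the other things where they are.

Things in the scene. Friction and masses are not known exactly. Their poses are not given: they have to be found in the camera images.
- drawer (a joint): Drawer slide (m): 0 = latched; 0.080 = fully out; negative = pressed in. A spring pushes it out: 7 N shut, 3 N fully out, plus 25 N per m/s. 7 to 16 mm past 0 (hidden, same both ways) it meets a firm stop; 12 to 16 N in all on that stop changes the latch over. Draw back: from shut it springs fully out; from fully out it returns to 0 and stays. It must come out 50 mm before it can catch.
- drawer_front (a point): Centre of the outer face of the drawer's upright grey front panel, which is pressed. Panel 134 mm wide, 6 mm thick, 8 to 48 mm above the shelf; its face stands 22 mm proud of the unit when latched. The point moves with the drawer. Axes: +x into the unit (level pressing direction), y along the panel, z up.
- tray_centre (a point): Centre of the top of the drawer's clear tray floor, 11 mm above the shelf, 55.5 mm behind the panel's outer face; moves with the drawer, axes as drawer_front. Floor 99 mm (x) by 124 mm (y); side and back walls 9 mm high, front panel 37 mm above the floor. Fully out, the whole floor lies outside the unit, open from above; the case goes lengthways along x with 17 mm to spare at each end.
- unit_top (a point): Centre of the top of the drawer unit, a white box fixed to the shelf, 170 mm deep (x), 160 mm wide (y), 62 mm high; axes as drawer_front. Its front face is 85 mm from this point on the -x side, with an opening 140 mm wide that reaches up to 54 mm above the shelf.
- case_centre (a point): Centre of the loose lens case, half-way up, 10 mm above what it stands on. Pink, two round ribbed twist caps side by side, 64 mm long (x), 30 mm wide (y), 20 mm high, about 35 g. Its lower 12 mm is a flat-sided block 50 mm long and 30 mm wide, to be gripped across y. z points up through the caps.
- cup: Empty white ceramic cup, loose, 76 mm across, 90 mm high; origin at the centre of its underside. Leave it alone
- pump_bottle: Round push-top pump bottle, loose, 58 mm across, 160 mm high, its spout reaching 42 mm along x; origin at the centre of its underside. Leave it alone
- mirror: Folded travel mirror lying flat, 75 by 80 mm, 13 mm thick; origin at the centre of its underside. Leave it alone
- hair_clip: Small steel hair clip lying flat on top of the drawer unit, 60 mm long (x), 13 mm wide, 9 mm high; origin at the centre of its underside. Leave it alone
Things that resemble listed ones, but are neither listed nor needed, are in the scene too. Of the things shaped like the part that bears drawer, the white one is meant.

How it is judged:
By the outcome, as a careful person would: the job done as asked, in the order asked, and still so for the second after the job is handed in, with the robot touching nothing.
It also fails if it takes over 72 s, if anything falls off the work surface, if the arm or the gripper's body presses on something with over 40 N, if the wrist force passes 120 N, or if a joint passes its speed limit or range.

ROBOT

A 6-joint arm with a two-finger parallel gripper is mounted at the origin on the work surface. World frame = base frame: x ahead of the robot, y to its left, z up, the work surface at z = 0. Lengths are in m, angles in rad, forces in N, time in s.
With the tool pointing down it reaches from about 0.35 to 0.875 m from the base axis. Payload 4.2 kg.
Tool frame: the origin (TCP) lies between the finger pads; the fingertips stand 8 mm ahead of it and the grasp point (between the pads) lies 11 mm behind it; z points along the fingers, y is the direction in which the jaws open and shut (so a half turn about z gives the same grasp; the last joint's range is limited). The gripper opens to 87 mm and grips with 3 to 60 N. Pads are 19 mm wide; open, the fingers measure 117 mm over their backs; the gripper's body (75 mm by 190 mm) begins 51 mm behind the grasp point.
Start: joints at [1.557, 0.385, 0.008, 0, -1.194, -0.259], TCP at [0.168, 0.602, 0.231] pointing down, gripper open.
Joint ranges: [-3.14, 3.14], [-1.21, 2.06], [-1.07, 1.41], [-3.16, 2.05], [-2.99, -0.16], [-3.1, 3.1]. Speed limits (rad/s): [2.79, 2.79, 3.14, 3.14, 3.14, 3.14].

INTERFACE

Orientations are given as [roll, pitch, yaw] about the fixed x, y, z axes, in that order (R = Rz(yaw) Ry(pitch) Rx(roll)).
In Python, from plant import sensors, get_image, camera_model, r gives the robot as it stands.
- The arm moves only by the tool move_arm, never from a script. Its argument "commands" is a list of rows, each a list of 7 numbers: the turn, a rotation vector about the world's x, y, z in degrees, then the shift along the world's x, y, z in mm, then the opening, from 0 (shut) to 1 (fully open). A call has 1 to 8 rows; each row is the pose to reach, as a shift and turn from the pose commanded when the call began; what a row does not reach only later rows make up. A row lasts 1/8 s, in which the tool goes at most 62.5 mm and 10.7 degrees, less where a joint would pass 70% of its speed; a pose out of reach is approached as far as the arm can. A call with a gripper value outside its range is refused whole. The fingers move at their own pace and stop on an object; the grip force is fixed at half the most. Time passes only in rows, so rows that repeat a pose let the fingers close. It gives the time, the measured TCP pose, the force and the opening at its end, in the units of the state.
- sensors.get_obs(): the state, without advancing time (a new reading comes with each control period).
- get_image(name): name is "scene" or "side" or "wrist"; returns the picture (420x560x3 uint8, red, green, blue); there is no depth.
- camera_model(name): a dict with "fx", "fy", "cx", "cy" (pixels), "extrinsics" (4x4, takes a point from world to camera coordinates); the wrist camera has in their place "hand_eye" (4x4, takes a point from camera to tool coordinates, whose origin is the TCP and whose axes are the flange's). Camera axes: x right, y down, z forward; pixel columns grow to the right and rows downward; lengths in m; the calibration is good to about 2 mm. A picture is of the moment at which its call begins: read the wrist's pose just before it. camera_model takes no time and is no camera call.
- r.hand_in(): hands the job in, once; it reports no verdict.
The state is a dict: "time": time; "q": joint angles; "qd": joint speeds; "tau": joint torques, N m; "tcp_pos": TCP position; "tool_rot": TCP orientation; "wrist_force": force on the tool from outside, world axes, zero at the start; "wrist_torque": the same for the moment, N m; "opening": opening from 0.0 (shut) to 1.0 (fully open).
Only numpy, scipy, OpenCV 4.12 (cv2) and the standard library are available. Lean on these libraries where they do the work, as an engineer would, in place of code of your own. Each camera call takes 0.05 s, during which the arm holds its last target. There are 200 camera calls.

## Working session

There is one attempt and no reset: what is moved stays moved. The work goes in short steps, Python scripts to look and compute and a tool call to move; the robot and the scene stay as the last step left them, time stands still between calls to the robot, and variables do not carry over. Pictures are saved under pics/ and viewed, about 8 in all and at most 12, crops included, and the job is handed in when it is done.

Besides the shell and the picture viewer there is one more tool, called after "Emit:" as name([rows], argument=value, ...), one row to a line, values as JSON. move_arm: Moves the arm, as the interface text tells. Its arguments: {"type":"object","properties":{"commands":{"type":"array"}},"required":["commands"]}

```bash
mkdir -p pics; ls
python3 - <<'E'
from plant import sensors,get_image,camera_model,r
import cv2,numpy as np
np.set_printoptions(precision=4,suppress=True)
print(sensors.get_obs())
for n in("scene","side","wrist"):
    cv2.imwrite(f"pics/{n}0.png",get_image(n)[:,:,::-1]);print(n,camera_model(n))
E
```

```text
pics
{'time': 0.0, 'q': array([ 1.5566,  0.3856,  0.0066, -0.0005, -1.194 , -0.2586]), 'qd': array([-0.0003, -0.0014,  0.0014,  0.0015,  0.0001, -0.0009]), 'tau': array([ -0.0001, -39.067 ,  18.7404,   4.2198,   0.0109,  -0.0002]), 'tcp_pos': array([0.1682, 0.6013, 0.2295]), 'tool_rot': array([ 3.1394, -0.0001, -0.273 ]), 'wrist_force': array([-0.129 , -0.1167, -0.2654]), 'wrist_torque': array([-0.0401,  0.0226, -0.0018]), 'opening': 1.0016147582486927}
scene {'fx': 535.2237621817441, 'fy': 535.2237621817441, 'cx': 275.7686537903997, 'cy': 203.6431757214484, 'extrinsics': array([[ 0.0565,  0.9983,  0.0165, -0.1153],
       [ 0.8035, -0.0356, -0.5943, -0.407 ],
       [-0.5926,  0.0468, -0.8041,  1.8198],
       [ 0.    ,  0.    ,  0.    ,  1.    ]])}
side {'fx': 461.13322769588757, 'fy': 461.13322769588757, 'cx': 271.7769391238456, 'cy': 209.17038442491688, 'extrinsics': array([[ 0.9951, -0.098 ,  0.0107, -0.5491],
       [-0.0667, -0.7493, -0.6588,  0.1445],
       [ 0.0726,  0.6549, -0.7522,  1.0033],
       [ 0.    ,  0.    ,  0.    ,  1.    ]])}
wrist {'fx': 377.4528399960113, 'fy': 377.4528399960113, 'cx': 276.7121731422559, 'cy': 208.65560285252994, 'hand_eye': array([[ 0.0008, -0.9611, -0.2762,  0.0755],
       [ 1.    ,  0.0008, -0.0001, -0.0001],
       [ 0.0003, -0.2762,  0.9611, -0.1537],
       [ 0.    ,  0.    ,  0.    ,  1.    ]])}
```

View pics/scene0.png

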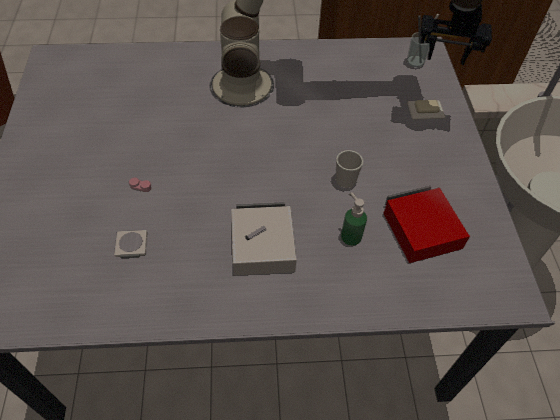

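View pics/side0.png

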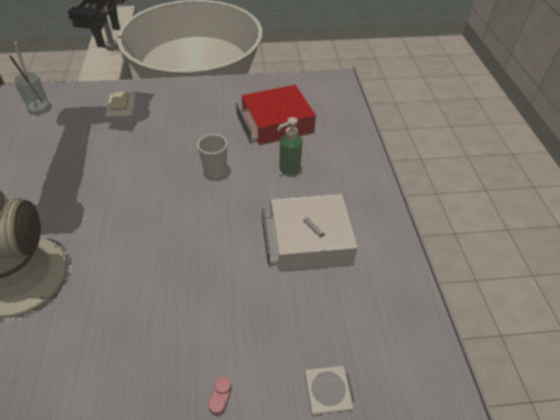

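Scene: the white unit is at about (263,240) with its grey front edge at (261,206), facing the robot. The red unit at (425,222) is the decoy, and the pink case is at (140,185). The mirror is at (131,243), the cup at (348,170), the pump at (354,222) and the clip at (256,233). I see no other pink object. One close crop next.

```bash
cat > h.py <<'E'
import numpy as np,cv2
from plant import sensors,get_image,camera_model,r
from scipy.spatial.transform import Rotation as R
np.set_printoptions(precision=4,suppress=True)
def cam(n,obs=None):
    m=camera_model(n);K=np.array([[m['fx'],0,m['cx']],[0,m['fy'],m['cy']],[0,0,1]])
    if n!='wrist': return K,m['extrinsics']
    o=obs or sensors.get_obs();T=np.eye(4);T[:3,:3]=R.from_euler('xyz',o['tool_rot']).as_matrix();T[:3,3]=o['tcp_pos']
    return K,np.linalg.inv(T@m['hand_eye'])
def ray(n,uv,z,c=None):
    K,E=c or cam(n);d=E[:3,:3].T@np.linalg.inv(K)@[uv[0],uv[1],1];o=-E[:3,:3].T@E[:3,3]
    return o+d*(z-o[2])/d[2]
def proj(P,c):
    K,E=c;p=K@(E[:3,:3]@np.asarray(P).T+E[:3,3:]);return (p[:2]/p[2]).T
E
python3 - <<'E'
from h import *
s=cv2.imread('pics/scene0.png');d=cv2.imread('pics/side0.png')
def pk(im):
    h=cv2.cvtColor(im,cv2.COLOR_BGR2HSV);m=cv2.inRange(h,(160,60,60),(179,170,255))
    n,l,st,c=cv2.connectedComponentsWithStats(m)
    i=[k for k in range(1,n) if st[k,4]>40]
    return [(st[k],c[k],cv2.minAreaRect(np.argwhere(l==k)[:,::-1].astype(np.float32))) for k in i]
for n,im in(('scene',s),('side',d)):
    for st,c,mr in pk(im): print(n,st,c,ray(n,c,.012),mr)
for uv in((233,209),(292,208),(295,262),(232,263)): print(ray('scene',uv,.062))
a=cv2.resize(s[195:285,220:310],None,fx=4.4,fy=4.4,interpolation=2)
b=cv2.resize(d[190:280,255:365],None,fx=3.6,fy=4.4,interpolation=2)
cv2.imwrite('pics/crop.png',np.hstack([a,b]));print(a.shape,b.shape)
E
```

```text
scene [129 178  22  14 146] [139.8904 183.9521] [ 0.4316 -0.3008  0.012 ] ((139.25, 184.25), (21.768890380859375, 11.374736785888672), 11.309932708740234)
side [209 378  16  32 128] [217.9375 395.2188] [ 0.4248 -0.3012  0.012 ] ((216.9552001953125, 393.5379638671875), (13.951641082763672, 31.806421279907227), 4.763641834259033)
[ 0.5689 -0.0323  0.062 ]
[0.5726 0.1257 0.062 ]
[0.7393 0.1208 0.062 ]
[ 0.7348 -0.0363  0.062 ]
(396, 396, 3) (396, 396, 3)
```

View pics/crop.png

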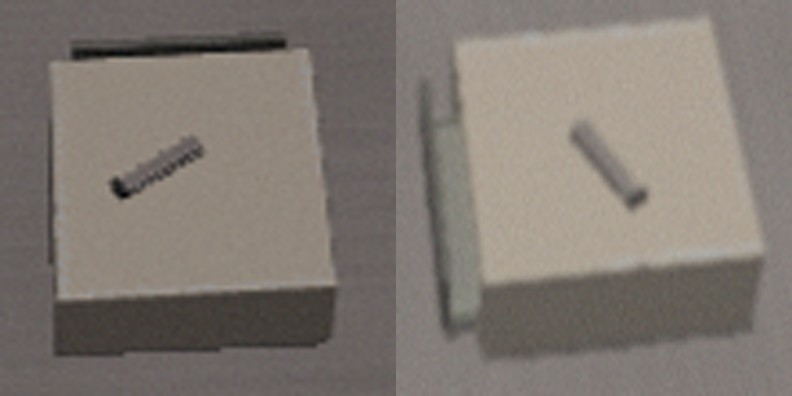

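Crop: unit-top corners are at (52,62), (308,48), (336,286), (56,300) on the left and (456,42), (712,16), (766,255), (484,288) on the right. The grey drawer front sits on the robot side of the unit. Next I fit the unit's pose.

Run:
```python
from h import *
from scipy.optimize import least_squares
A=(np.array([(52,62),(308,48),(336,286),(56,300)])+.5)/4.4-.5+[220,195]
B=(np.array([(456-396,42),(712-396,16),(766-396,255),(484-396,288)])+.5)/[3.6,4.4]-.5+[255,190]
loc=np.array([(-85,-80),(-85,80),(85,80),(85,-80)])/1000.
# side view order: near-left top(456,42)= front, left(+y) ; (712,16)= back +y ; (766,255)= back -y ; (484,288)= front -y
lb=loc[[1,2,3,0]]
cs,cd=cam('scene'),cam('side')
def P(p,l): 
    c,s=np.cos(p[2]),np.sin(p[2]);return np.c_[p[0]+c*l[:,0]-s*l[:,1],p[1]+s*l[:,0]+c*l[:,1],np.full(len(l),.062)]
for w in((1,1),(1,0),(0,1)):
    f=lambda p:np.r_[w[0]*(proj(P(p,loc),cs)-A).ravel(),w[1]*(proj(P(p,lb),cd)-B).ravel()]
    s=least_squares(f,[.65,.045,0.]);print(w,s.x,np.degrees(s.x[2]));print(s.fun)
    p=s.x;u=np.array([np.cos(p[2]),np.sin(p[2])]);print('front face ctr',p[:2]-u*.107)
# case axis
for n,(c,wh,a) in dict(scene=((139.25,184.25),(21.8,11.4),11.3),side=((216.96,393.54),(31.8,13.95),94.76)).items():
    t=np.radians(a);e=np.array([np.cos(t),np.sin(t)])*wh[0]/2
    a1=ray(n,np.array(c)-e,.014);b1=ray(n,np.array(c)+e,.014);print(n,a1,b1,np.degrees(np.arctan2(*(b1-a1)[1::-1])))
```

```text
(1, 1) [0.6476 0.0424 0.0139] 0.7942732571988829
[-0.8841 -1.1553  0.4067 -0.7739 -0.1214 -0.3535 -0.4073 -0.1636 -0.1518
 -0.5354  0.1648 -0.0298  1.0392 -0.0465  0.4858 -0.7859]
front face ctr [0.5407 0.0409]
(1, 0) [0.6494 0.043  0.0152] 0.8688163963741842
[-0.7036 -0.5932  0.6245 -0.2796  0.2048  0.2126 -0.123   0.4814  0.
 -0.      0.     -0.      0.     -0.      0.     -0.    ]
front face ctr [0.5424 0.0414]
(0, 1) [0.6466 0.0415 0.0129] 0.7419717763454836
[-0.     -0.      0.     -0.     -0.     -0.     -0.     -0.     -0.5311
 -0.2577 -0.1571  0.2891  0.6275  0.3503  0.0019 -0.4385]
front face ctr [0.5396 0.0401]
scene [ 0.425  -0.3333  0.014 ] [ 0.4434 -0.2709  0.014 ] 73.59432238969227
side [ 0.4263 -0.2703  0.014 ] [ 0.4204 -0.3261  0.014 ] -95.98140888488018
```

Emit:
move_arm([
  [0,0,2,40,-66,0,1],
  [0,0,4,75,-123,0,0.5],
  [0,0,6,110,-180,0,0],
  [0,0,8,145,-237,0,0],
  [0,0,10,180,-294,0,0],
  [0,0,12,215,-351,0,0],
  [0,0,14,250,-408,0,0],
  [0,0,16,285,-465,0,0],
])

```text
time: 1.15
tcp_pos: [0.4302, 0.1737, 0.2307]
tool_rot: [-3.141, -0.0, 0.008]
wrist_force: [1.0, -0.2, -0.5]
opening: 0.288
```

Emit:
move_arm([
  [0,0,0.4,20,-50,-20,0],
  [0,0,0.4,38,-95,-60,0],
  [0,0,0.4,38,-95,-110,0],
  [0,0,0.4,38,-95,-160,0],
  [0,0,0.4,38,-95,-197,0],
  [0,0,0.4,38,-95,-197,0],
  [0,0,0.4,38,-95,-197,0],
])

```text
time: 2.02
tcp_pos: [0.4686, 0.0811, 0.0347]
tool_rot: [-3.141, -0.002, 0.014]
wrist_force: [-0.1, 0.7, 0.0]
opening: 0.006
```

Run:
```python
from h import *
o=sensors.get_obs();print(o)
w=get_image('wrist')[:,:,::-1];s=get_image('side')[:,:,::-1]
cv2.imwrite('pics/w1.png',np.hstack([cv2.resize(w,(400,300)),cv2.resize(s[120:300,150:390],(400,300))]))
```

```text
{'time': 2.025, 'q': array([ 0.5142,  0.3865, -0.5955,  0.0007, -0.5868,  1.0702]), 'qd': array([ 0.0002, -0.0267,  0.0097, -0.0009,  0.0045, -0.0014]), 'tau': array([ -0.0893, -30.5008,  10.7673,   2.3747,   0.0474,  -0.0004]), 'tcp_pos': array([0.4686, 0.0811, 0.0347]), 'tool_rot': array([-3.1409, -0.0019,  0.0141]), 'wrist_force': array([-0.0929,  0.6807,  0.0386]), 'wrist_torque': array([-0.0124, -0.0147,  0.0117]), 'opening': 0.006321445411907834}
```

View pics/w1.png

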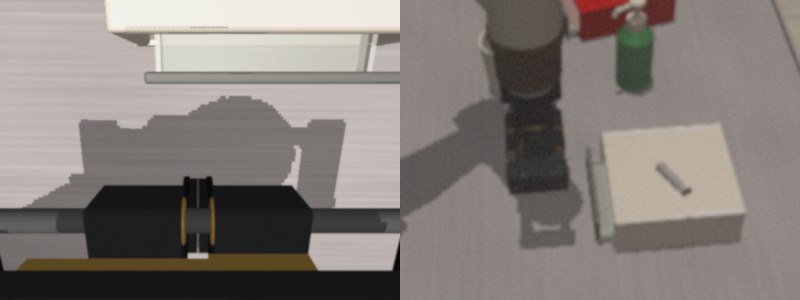

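Wrist view: the panel's lower (outer) top edge is at about row 116 (full size), its left end at column 203. The gripper is shut in front of it and about 40 mm too far left.

Run:
```python
from h import *
print(ray('wrist',(203,116),.048),ray('wrist',(550,116),.048))
```

```text
[0.5385 0.1093 0.048 ] [ 0.5403 -0.0168  0.048 ]
```

Emit:
move_arm([
  [0,0,0,0,-20,0,0],
  [0,0,0,10,-40,0,0],
  [0,0,0,25,-40,0,0],
  [0,0,0,40,-40,0,0],
  [0,0,0,48,-40,0,0],
  [0,0,0,48,-40,0,0],
])

```text
time: 2.88
tcp_pos: [0.5162, 0.041, 0.0334]
tool_rot: [-3.141, -0.0, 0.014]
wrist_force: [-0.8, 0.3, -1.1]
opening: 0.003
```

Emit:
move_arm([
  [0,0,0,4,0,0,0],
  [0,0,0,8,0,0,0],
  [0,0,0,12,0,0,0],
  [0,0,0,14,0,0,0],
  [0,0,0,16,0,0,0],
])

```text
time: 3.5
tcp_pos: [0.5289, 0.0401, 0.033]
tool_rot: [3.141, 0.006, 0.013]
wrist_force: [-7.3, 2.6, 5.1]
opening: 0.003
```

Emit:
move_arm([
  [0,0,0,1,0,0,0],
  [0,0,0,2,0,0,0],
  [0,0,0,3,0,0,0],
])

```text
time: 3.88
tcp_pos: [0.5313, 0.0401, 0.033]
tool_rot: [3.14, 0.007, 0.013]
wrist_force: [-8.1, 3.1, 4.8]
opening: 0.006
```

Emit:
move_arm([
  [0,0,0,1,0,0,0],
  [0,0,0,2,0,0,0],
])

```text
time: 4.12
tcp_pos: [0.5333, 0.0402, 0.033]
tool_rot: [3.14, 0.007, 0.013]
wrist_force: [-7.2, 2.6, 5.4]
opening: 0.007
```

Emit:
move_arm([
  [0,0,0,1,0,0,0],
  [0,0,0,2,0,0,0],
])

```text
time: 4.38
tcp_pos: [0.5352, 0.0402, 0.033]
tool_rot: [3.141, 0.007, 0.013]
wrist_force: [-7.4, 3.6, 4.9]
opening: 0.007
```

Emit:
move_arm([
  [0,0,0,1,0,0,0],
])

```text
time: 4.5
tcp_pos: [0.5362, 0.0402, 0.033]
tool_rot: [3.141, 0.007, 0.013]
wrist_force: [-8.0, 2.9, 5.2]
opening: 0.009
```

Emit:
move_arm([
  [0,0,0,1,0,0,0],
])

```text
time: 4.62
tcp_pos: [0.5372, 0.0402, 0.033]
tool_rot: [3.141, 0.007, 0.013]
wrist_force: [-8.1, 2.9, 5.7]
opening: 0.002
```

Emit:
move_arm([
  [0,0,0,1,0,0,0],
])

```text
time: 4.75
tcp_pos: [0.5381, 0.0402, 0.033]
tool_rot: [3.141, 0.007, 0.013]
wrist_force: [-8.7, 2.9, 4.8]
opening: 0.005
```

Emit:
move_arm([
  [0,0,0,1,0,0,0],
])

```text
time: 4.88
tcp_pos: [0.5391, 0.0402, 0.033]
tool_rot: [3.141, 0.007, 0.013]
wrist_force: [-8.0, 3.2, 5.1]
opening: 0.003
```

Emit:
move_arm([
  [0,0,0,1,0,0,0],
])

```text
time: 5.0
tcp_pos: [0.5401, 0.0403, 0.033]
tool_rot: [3.141, 0.007, 0.013]
wrist_force: [-8.2, 3.9, 4.6]
opening: 0.008
```

Emit:
move_arm([
  [0,0,0,1,0,0,0],
])

```text
time: 5.12
tcp_pos: [0.5411, 0.0403, 0.033]
tool_rot: [3.141, 0.007, 0.013]
wrist_force: [-8.5, 3.9, 4.8]
opening: 0.006
```

Emit:
move_arm([
  [0,0,0,1,0,0,0],
])

```text
time: 5.25
tcp_pos: [0.5418, 0.0403, 0.033]
tool_rot: [3.141, 0.008, 0.013]
wrist_force: [-10.2, 3.8, 5.8]
opening: 0.005
```

Emit:
move_arm([
  [0,0,0,1,0,0,0],
])

```text
time: 5.38
tcp_pos: [0.542, 0.0401, 0.0329]
tool_rot: [3.14, 0.01, 0.012]
wrist_force: [-11.6, 5.1, 8.0]
opening: 0.004
```

Emit:
move_arm([
  [0,0,0,1,0,0,0],
])

```text
time: 5.5
tcp_pos: [0.5422, 0.04, 0.0328]
tool_rot: [3.14, 0.011, 0.012]
wrist_force: [-13.3, 5.9, 10.0]
opening: 0.001
```

Emit:
move_arm([
  [0,0,0,1,-1,2,0],
])

```text
time: 5.62
tcp_pos: [0.5421, 0.0392, 0.0333]
tool_rot: [3.14, 0.013, 0.011]
wrist_force: [-9.6, 5.5, -4.6]
opening: 0.007
```

Emit:
move_arm([
  [0,0,0,1,-1,1,0],
])

```text
time: 5.75
tcp_pos: [0.5421, 0.0381, 0.0336]
tool_rot: [3.14, 0.016, 0.011]
wrist_force: [-11.3, 7.0, -4.2]
opening: 0.004
```

Emit:
move_arm([
  [0,0,0,1,1,0,0],
])

```text
time: 5.88
tcp_pos: [0.5422, 0.0382, 0.0336]
tool_rot: [3.138, 0.018, 0.011]
wrist_force: [-13.2, 2.4, 0.9]
opening: 0.002
```

Emit:
move_arm([
  [0,0,0,1,1,0,0],
])

```text
time: 6.0
tcp_pos: [0.5423, 0.0382, 0.0336]
tool_rot: [3.137, 0.021, 0.011]
wrist_force: [-13.7, -1.8, 3.3]
opening: 0.004
```

Now a clean axial push; I keep going up to about 17 N.

Emit:
move_arm([
  [0,0,0,1,0,0,0],
])

```text
time: 6.12
tcp_pos: [0.5425, 0.0381, 0.0336]
tool_rot: [3.137, 0.022, 0.01]
wrist_force: [-16.9, 2.3, 4.8]
opening: 0.005
```

Emit:
move_arm([
  [0,0,0,1,0,0,0],
])

```text
time: 6.25
tcp_pos: [0.5427, 0.0381, 0.0336]
tool_rot: [3.137, 0.024, 0.01]
wrist_force: [-18.2, 3.1, 7.5]
opening: 0.006
```

Emit:
move_arm([
  [0,0,0,-30,0,0,0],
  [0,0,0,-75,0,0,0],
  [0,0,0,-120,0,0,0],
  [0,0,0,-130,0,0,0],
  [0,0,0,-130,0,60,0],
  [0,0,0,-130,-30,120,0],
  [0,0,0,-130,-60,120,1],
])

```text
time: 7.12
tcp_pos: [0.4279, -0.0189, 0.1615]
tool_rot: [-3.139, -0.013, 0.016]
wrist_force: [0.5, -0.6, -0.8]
opening: 0.054
```

Run:
```python
from h import *
o=sensors.get_obs();print(o['tcp_pos'],o['tool_rot'],o['wrist_force'])
d=get_image('side')[:,:,::-1];s=get_image('scene')[:,:,::-1]
cv2.imwrite('pics/p2.png',np.hstack([cv2.resize(s[170:290,195:355],(400,300)),cv2.resize(d[170:290,210:370],(400,300))]))
```

```text
[ 0.4279 -0.0189  0.1615] [-3.1389 -0.0126  0.0159] [ 0.5416 -0.5877 -0.849 ]
```

View pics/p2.png

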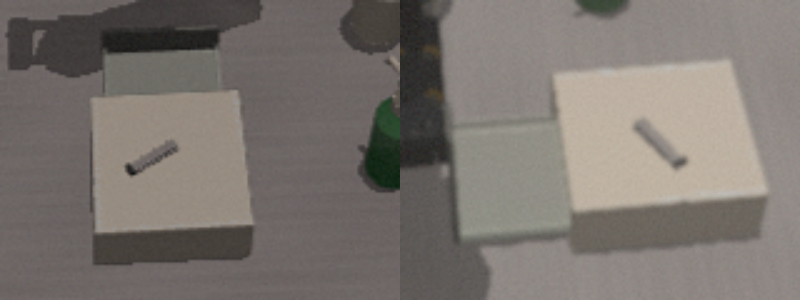

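Both views show the drawer fully out, with its clear tray exposed. Next I go over the case.

Emit:
move_arm([
  [0,0,-10,0,-35,0,1],
  [0,0,-20,0,-70,0,1],
  [0,0,-30,0,-105,0,1],
  [0,0,-40,0,-140,0,1],
  [0,0,-50,0,-175,0,1],
  [0,0,-60,0,-210,0,1],
  [0,0,-70,0,-245,0,1],
  [0,0,-80,0,-282,0,1],
])

```text
time: 8.22
tcp_pos: [0.4244, -0.3027, 0.1561]
tool_rot: [-3.141, -0.0, -1.388]
wrist_force: [0.4, 0.3, -0.3]
opening: 0.977
```

Emit:
move_arm([
  [0,0,-10,0,0,-10,1],
  [0,0,-21,0,0,-20,1],
  [0,0,-21,0,0,-20,1],
  [0,0,-21,0,0,-20,1],
])

```text
time: 8.72
tcp_pos: [0.4243, -0.3015, 0.1367]
tool_rot: [-3.141, -0.0, -1.746]
wrist_force: [-0.1, -0.7, 0.2]
opening: 1.003
```

Run:
```python
from h import *
o=sensors.get_obs();print(o['tcp_pos'],o['tool_rot'],o['q'])
w=get_image('wrist')[:,:,::-1];cv2.imwrite('pics/w3.png',w)
c=cam('wrist',o)
h=cv2.cvtColor(w,cv2.COLOR_BGR2HSV);m=cv2.inRange(h,(160,50,60),(179,190,255))|cv2.inRange(h,(0,50,60),(6,190,255))
n,l,st,ce=cv2.connectedComponentsWithStats(m)
for k in range(1,n):
    if st[k,4]>100:
        p=np.argwhere(l==k)[:,::-1].astype(np.float32);mr=cv2.minAreaRect(p);b=cv2.boxPoints(mr)
        print(st[k],ce[k],ray('',ce[k],.015,c));
        print(np.array([ray('',x,.018,c) for x in b]))
```

```text
[ 0.4243 -0.3015  0.1367] [-3.1412 -0.0004 -1.7462] [-0.3056  0.3003 -0.3795  0.0004 -0.8906  0.1299]
[ 249  162   46   86 3017] [271.0567 204.1439] [ 0.4283 -0.3021  0.015 ]
[[ 0.453  -0.2745  0.018 ]
 [ 0.4316 -0.3378  0.018 ]
 [ 0.404  -0.3289  0.018 ]
 [ 0.4236 -0.2647  0.018 ]]
```

View pics/w3.png

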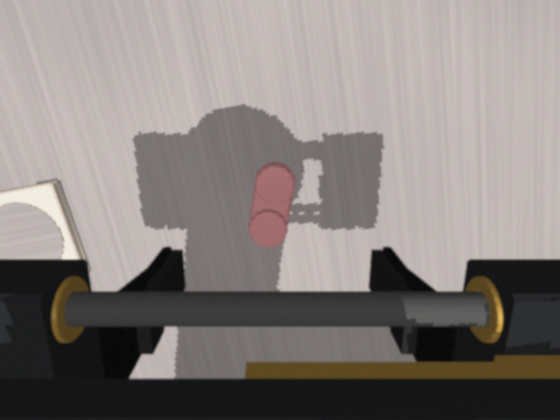

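The wrist view shows the pink case at (271,204), with its axis about 73° from world x and the jaws straddling it. Turn -7°, shift +4 mm in x, and go down.

Emit:
move_arm([
  [0,0,-4,2,0,-25,0.8],
  [0,0,-7,4,0,-60,0.7],
  [0,0,-7,4,0,-95,0.65],
  [0,0,-7,4,0,-115,0.6],
  [0,0,-7,4,0,-123,0.6],
  [0,0,-7,4,0,-125,0.6],
  [0,0,-7,4,0,-125,0.6],
])

```text
time: 9.65
tcp_pos: [0.4284, -0.3017, 0.0124]
tool_rot: [-3.14, -0.0, -1.871]
wrist_force: [-0.1, 0.3, -0.2]
opening: 0.598
```

Emit:
move_arm([
  [0,0,0,0,0,-1,0.45],
  [0,0,0,0,0,-1,0.3],
  [0,0,0,0,0,-1,0.2],
  [0,0,0,0,0,-1,0.2],
  [0,0,0,0,0,-1,0.2],
  [0,0,0,0,0,-1,0.2],
])

```text
time: 10.4
tcp_pos: [0.4278, -0.3015, 0.0108]
tool_rot: [-3.141, -0.0, -1.871]
wrist_force: [-0.7, 0.7, 2.9]
opening: 0.339
```

Emit:
move_arm([
  [0,0,0,0,0,0,0.1],
  [0,0,0,0,0,15,0.1],
  [0,0,0,0,0,50,0.1],
  [0,0,0,0,0,85,0.1],
  [0,0,0,0,0,100,0.1],
  [0,0,0,0,0,100,0.1],
])

```text
time: 11.15
tcp_pos: [0.4279, -0.3015, 0.1114]
tool_rot: [-3.139, 0.0, -1.872]
wrist_force: [-0.2, -0.3, -0.9]
opening: 0.343
```

Run:
```python
from h import *
o=sensors.get_obs();print(o['tcp_pos'],o['tool_rot'],o['wrist_force'],o['opening'])
w=get_image('wrist')[:,:,::-1];cv2.imwrite('pics/w4.png',w)
```

```text
[ 0.4279 -0.3015  0.1114] [-3.1394  0.0002 -1.8718] [-0.1805 -0.3282 -0.8527] 0.3434136756454547
```

View pics/w4.png

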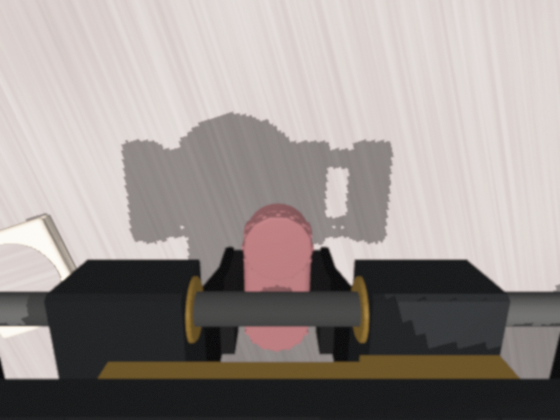

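Case held level between the pads (opening 0.343 ≈ 30 mm), caps up. Carry it to the tray.

Emit:
move_arm([
  [0,0,10,4,25,0,0.1],
  [0,0,20,10,55,0,0.1],
  [0,0,30,20,90,0,0.1],
  [0,0,40,30,125,0,0.1],
  [0,0,50,40,160,0,0.1],
  [0,0,60,50,195,0,0.1],
  [0,0,70,60,230,0,0.1],
  [0,0,80,70,260,0,0.1],
])

```text
time: 12.2
tcp_pos: [0.4966, -0.0403, 0.1087]
tool_rot: [3.139, 0.003, -0.469]
wrist_force: [0.5, 0.9, -0.9]
opening: 0.342
```

Emit:
move_arm([
  [0,0,10,6,30,0,0.1],
  [0,0,20,12,60,0,0.1],
  [0,0,28,17,82,0,0.1],
  [0,0,28,17,82,0,0.1],
  [0,0,28,17,82,0,0.1],
])

```text
time: 12.82
tcp_pos: [0.5136, 0.04, 0.1093]
tool_rot: [3.141, 0.003, 0.012]
wrist_force: [-0.7, -0.5, 0.3]
opening: 0.341
```

Run:
```python
from h import *
o=sensors.get_obs();print(o['tcp_pos'],o['tool_rot'],o['wrist_force'],o['opening'])
w=get_image('wrist')[:,:,::-1];d=get_image('side')[:,:,::-1]
cv2.imwrite('pics/p5.png',np.hstack([cv2.resize(w,(400,300)),cv2.resize(d[150:300,200:400],(400,300))]))
```

```text
[0.5136 0.04   0.1093] [3.1407 0.0029 0.0118] [-0.7314 -0.5407  0.3403] 0.3412758789938388
```

View pics/p5.png

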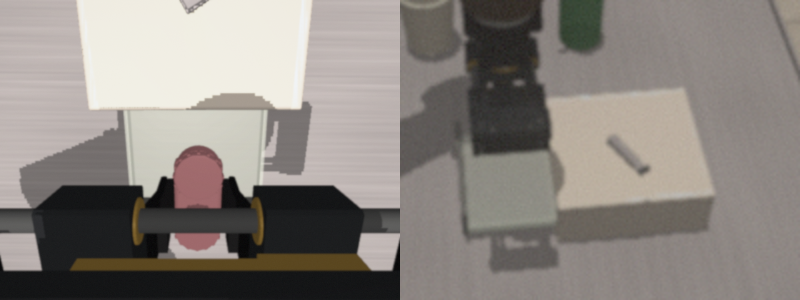

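The case is centred over the tray (tray sides at columns 128 and 265, case at 199). Lower it.

Emit:
move_arm([
  [0,0,0,2,0,-25,0.1],
  [0,0,0,2,0,-50,0.1],
  [0,0,0,2,0,-70,0.1],
  [0,0,0,2,0,-80,0.1],
  [0,0,0,2,0,-84,0.1],
  [0,0,0,2,0,-85,0.1],
])

```text
time: 13.68
tcp_pos: [0.5169, 0.0405, 0.0259]
tool_rot: [-3.141, -0.001, 0.013]
wrist_force: [-0.3, -0.9, 0.0]
opening: 0.339
```

Emit:
move_arm([
  [0,0,0,0,0,-1,0.1],
  [0,0,0,0,0,-1,0.1],
])

```text
time: 13.92
tcp_pos: [0.5169, 0.0407, 0.025]
tool_rot: [-3.141, -0.001, 0.013]
wrist_force: [0.7, 0.1, -0.4]
opening: 0.34
```

Emit:
move_arm([
  [0,0,0,0,0,-1,0.1],
  [0,0,0,0,0,-2,0.1],
  [0,0,0,0,0,-2,0.1],
])

```text
time: 14.3
tcp_pos: [0.5166, 0.0405, 0.0225]
tool_rot: [3.142, 0.0, 0.013]
wrist_force: [-0.4, 0.3, -1.2]
opening: 0.332
```

Emit:
move_arm([
  [0,0,0,0,0,-1,0.1],
  [0,0,0,0,0,-1,0.1],
])

```text
time: 14.55
tcp_pos: [0.5167, 0.0406, 0.0218]
tool_rot: [-3.142, -0.0, 0.014]
wrist_force: [-1.5, 0.5, 2.0]
opening: 0.34
```

Contact. Open and rise.

Emit:
move_arm([
  [0,0,0,0,0,0,0.4],
  [0,0,0,0,0,0,0.5],
  [0,0,0,0,0,0,0.55],
  [0,0,0,0,0,0,0.55],
  [0,0,0,0,0,20,0.55],
  [0,0,0,0,0,60,0.55],
  [0,0,0,0,0,110,0.55],
  [0,0,0,-40,0,120,0.4],
])

```text
time: 15.55
tcp_pos: [0.4804, 0.0417, 0.145]
tool_rot: [-3.139, -0.009, 0.013]
wrist_force: [-0.9, 0.4, -0.2]
opening: 0.499
```

Emit:
move_arm([
  [0,0,0,-40,0,0,0.2],
  [0,0,0,-75,0,0,0],
  [0,0,0,-75,0,0,0],
])

```text
time: 15.92
tcp_pos: [0.3993, 0.04, 0.1417]
tool_rot: [-3.141, 0.001, 0.014]
wrist_force: [0.5, 0.4, 0.7]
opening: 0.184
```

Run:
```python
from h import *
o=sensors.get_obs();print(o['tcp_pos'],o['tool_rot'],o['wrist_force'],o['opening'])
w=get_image('wrist')[:,:,::-1];d=get_image('side')[:,:,::-1]
cv2.imwrite('pics/p6.png',np.hstack([cv2.resize(w,(400,300)),cv2.resize(d[150:300,200:400],(400,300))]))
```

```text
[0.3993 0.04   0.1417] [-3.1414  0.0006  0.0144] [0.5337 0.3832 0.7309] 0.18412750576354123
```

View pics/p6.png

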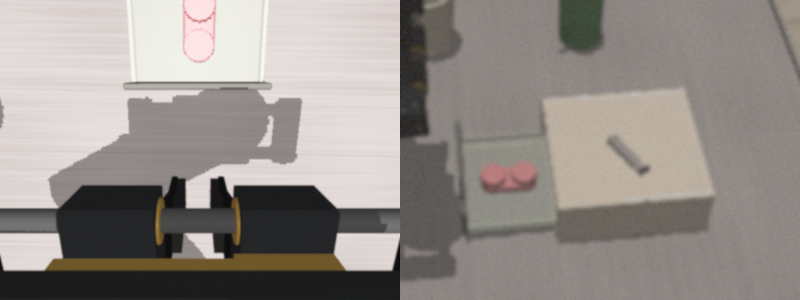

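Case is standing in the tray, caps up, and the drawer is fully out. Lower the shut fingers in front of the panel and push slowly.

Emit:
move_arm([
  [0,0,0,10,1,-40,0],
  [0,0,0,15,1,-80,0],
  [0,0,0,15,1,-105,0],
  [0,0,0,15,1,-108,0],
  [0,0,0,23,1,-108,0],
  [0,0,0,31,1,-108,0],
  [0,0,0,39,1,-108,0],
  [0,0,0,45,1,-108,0],
])

```text
time: 17.02
tcp_pos: [0.4477, 0.0417, 0.0341]
tool_rot: [-3.141, -0.001, 0.013]
wrist_force: [-0.0, -0.1, 0.1]
opening: 0.007
```

Emit:
move_arm([
  [0,0,0,4,0,0,0],
  [0,0,0,8,0,0,0],
  [0,0,0,13,0,0,0],
  [0,0,0,18,0,0,0],
  [0,0,0,23,0,0,0],
  [0,0,0,28,0,0,0],
  [0,0,0,33,0,0,0],
  [0,0,0,38,0,0,0],
])

```text
time: 18.02
tcp_pos: [0.4839, 0.0415, 0.0333]
tool_rot: [3.141, 0.002, 0.013]
wrist_force: [-6.2, 2.7, 4.1]
opening: 0.004
```

Emit:
move_arm([
  [0,0,0,5,0,0,0],
  [0,0,0,10,0,0,0],
  [0,0,0,15,0,0,0],
  [0,0,0,20,0,0,0],
  [0,0,0,25,0,0,0],
  [0,0,0,30,0,0,0],
  [0,0,0,35,0,0,0],
  [0,0,0,40,0,0,0],
])

```text
time: 19.02
tcp_pos: [0.5228, 0.0416, 0.033]
tool_rot: [3.141, 0.004, 0.013]
wrist_force: [-7.8, 5.3, 3.9]
opening: 0.004
```

Emit:
move_arm([
  [0,0,0,3,0,0,0],
  [0,0,0,6,0,0,0],
  [0,0,0,8,0,0,0],
  [0,0,0,10,0,0,0],
  [0,0,0,12,0,0,0],
  [0,0,0,14,0,0,0],
])

```text
time: 19.77
tcp_pos: [0.5365, 0.0416, 0.0329]
tool_rot: [3.141, 0.005, 0.013]
wrist_force: [-8.5, 5.1, 4.1]
opening: 0.002
```

Emit:
move_arm([
  [0,0,0,1,1,0.5,0],
  [0,0,0,2,1,1,0],
  [0,0,0,3,1,1,0],
  [0,0,0,4,1,1,0],
  [0,0,0,5,1,1,0],
])

```text
time: 20.4
tcp_pos: [0.54, 0.0417, 0.033]
tool_rot: [3.14, 0.008, 0.012]
wrist_force: [-7.0, 1.4, 0.8]
opening: 0.006
```

Emit:
move_arm([
  [0,0,0,1,0,0,0],
  [0,0,0,2,0,0,0],
])

```text
time: 20.65
tcp_pos: [0.542, 0.0417, 0.033]
tool_rot: [3.14, 0.008, 0.012]
wrist_force: [-8.6, 2.4, 1.3]
opening: 0.001
```

Emit:
move_arm([
  [0,0,0,1,0,0,0],
  [0,0,0,2,0,0,0],
])

```text
time: 20.9
tcp_pos: [0.5426, 0.0417, 0.033]
tool_rot: [3.14, 0.011, 0.012]
wrist_force: [-13.5, 4.1, 5.8]
opening: 0.002
```

Emit:
move_arm([
  [0,0,0,1,0,0,0],
  [0,0,0,2,0,0,0],
])

```text
time: 21.15
tcp_pos: [0.543, 0.0417, 0.033]
tool_rot: [3.139, 0.015, 0.012]
wrist_force: [-18.0, 6.2, 8.6]
opening: 0.008
```

Emit:
move_arm([
  [0,0,0,1,0,0,0],
])

```text
time: 21.28
tcp_pos: [0.5431, 0.0416, 0.033]
tool_rot: [3.139, 0.016, 0.012]
wrist_force: [-18.2, 6.9, 10.6]
opening: 0.003
```

Past 16 N, so it should have clicked. Withdraw and check.

Emit:
move_arm([
  [0,0,0,-6,0,0,0],
  [0,0,0,-14,0,0,0],
  [0,0,0,-24,0,0,0],
  [0,0,0,-50,0,0,0],
  [0,0,0,-90,0,0,0],
  [0,0,0,-125,0,40,0],
  [0,0,0,-125,0,90,0],
  [0,0,0,-125,0,90,0],
])

```text
time: 22.28
tcp_pos: [0.4303, 0.0445, 0.1293]
tool_rot: [-3.136, -0.015, 0.015]
wrist_force: [-0.3, -0.3, -0.1]
opening: 0.006
```

Emit:
move_arm([
  [0,0,0,0,0,10,0],
  [0,0,0,0,0,10,0],
  [0,0,0,0,0,10,0],
  [0,0,0,0,0,10,0],
])

```text
time: 22.78
tcp_pos: [0.4254, 0.0424, 0.1338]
tool_rot: [3.141, 0.001, 0.013]
wrist_force: [-0.8, 0.8, -0.2]
opening: 0.003
```

Run:
```python
from h import *
o=sensors.get_obs();print(o['tcp_pos'],o['tool_rot'],o['wrist_force'],o['opening'])
w=get_image('wrist')[:,:,::-1];d=get_image('side')[:,:,::-1]
cv2.imwrite('pics/p7.png',np.hstack([cv2.resize(w,(400,300)),cv2.resize(d,(400,300))]))
```

```text
[0.4254 0.0424 0.1338] [3.1409 0.0014 0.0133] [-0.8372  0.798  -0.1716] 0.002850562635067166
```

View pics/p7.png

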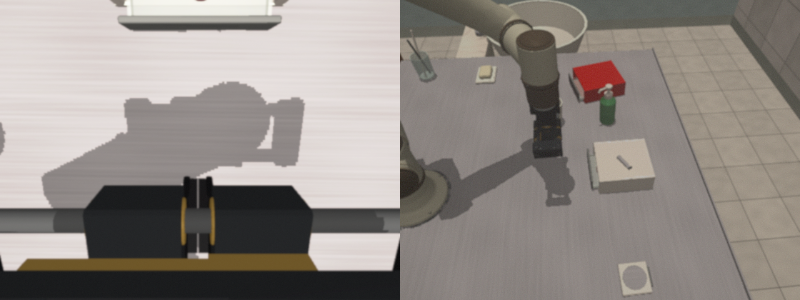

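Side view: the panel is back to standing slightly proud and the clip, pump, mirror and red unit are undisturbed. I check the panel position from the wrist picture (outer top edge at row ~40) with a second picture for stability.

Run:
```python
from h import *
o=sensors.get_obs();c=cam('wrist',o)
print(ray('',(200*1.4,29*1.4),.048,c))
w=get_image('wrist');s=get_image('scene');d=get_image('side')
a=cv2.imread('pics/p7.png')[:,:400];b=cv2.resize(w[:,:,::-1],(400,300));print('diff',np.abs(a[:60].astype(int)-b[:60]).mean())
for n,im in(('scene',s),('side',d)):
    r0=cv2.imread(f'pics/{n}0.png')[:,:,::-1];y,x=(slice(195,285),slice(222,380)) if n=='scene' else (slice(190,280),slice(250,365))
    df=np.abs(im.astype(int)-r0)[y,x].max(2)>45;print(n,df.sum(),np.argwhere(df).mean(0) if df.any() else '')
S=cv2.resize(s[130:290,190:390][:,:,::-1],(500,400),interpolation=2);cv2.imwrite('pics/p8.png',S);print(sensors.get_obs()['time'])
```

```text
[0.5345 0.0422 0.048 ]
diff 1.0479027777777778
scene 23 [ 1.9565 24.1304]
side 0 
23.025
```

View pics/p8.png

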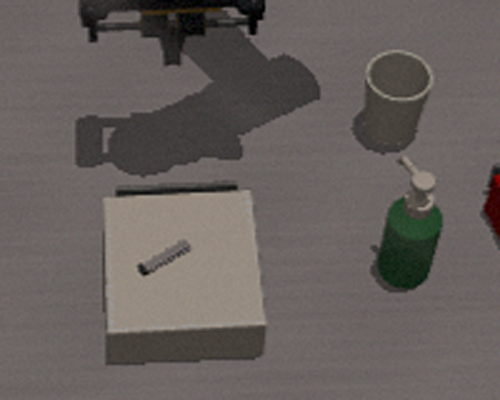

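The side view around the unit is unchanged from the start picture, so the drawer is latched. The clip, cup and pump have not moved. Handing in.

```bash
python3 -c "
from plant import r
print(r.hand_in())"
```

```text
the job is handed in; nothing more can be done
None
```

The lens case is in the white drawer, caps up, and the drawer is shut and staying shut by itself. I handed in at about 23 s, and no verdict is reported.

- **Opening:** I pressed the front by feel and met the firm stop about 13–14 mm in. The axial force at the click was about 18 N, and the drawer sprang fully out when I drew back.
- **Placing:** I gripped the case across its block and lowered it until I felt about 2 N of contact. I then let go, and a picture showed it standing caps up in the tray.
- **Closing:** I pressed the drawer back in until about 18 N axial at the same stop, then drew back. The force was about 22 N counting sideways friction, under the 25 N limit.

**Last checks:**
- **Drawer:** The side view around the unit showed no change from the start picture, and two wrist pictures taken just over 0.05 s apart matched.
- **Other objects:** The hair clip, cup and pump bottle look untouched in the last picture. In the small side view the mirror did too.
- **Case:** It was only just visible as pink behind the panel before hand-in.
- **One disagreement:** A rough wrist-camera reading put the panel about 5 mm further out than at the start. I put that down to reading the edge near the picture border, because the side view did not agree with it.

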